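Switch the pen blaster to another grit and purge the line

TASK

The pen blaster (the low grey box with four clear tanks on its deck) is still set to what was used last. With the fingertips push the upright tab of its selector round, click by click, until it points at the tank with the wing-nut cap and rests in that click; then press the round purge button on the deck's front left corner fully down, hold it for two seconds so the old grit is blown out of the line, and let go. Only push and press, and gently: grip and lift nothing, and leave the tanks and everything standing around where they are.

Things in the scene. Friction and masses are not known exactly. Their poses are not given: they have to be found in the camera images.
- blaster: Pen blaster, a low grey box fixed to the bench, 154 mm deep (x -58 to +96 mm in its frame), 236 mm wide (y -118 to +118), its level deck 60 mm above the bench; a round gauge stands on the deck's back edge (44 mm high), a pen is clipped along the front. Origin: on the bench right under the selector's axle; z up, front faces its -x. Position and yaw vary. Its +y is to the robot's left.
- selector (a joint): Angle of the grit selector about its upright axle at the blaster's origin (rad). 0: the tab points along the blaster's +x, at the short cross bar on the deck (all shut). Positive: anticlockwise from above, towards the blaster's +y. Clicks at -1.396, -0.698, 0, 0.698, 1.396 (40 degrees apart); a tank stands at each but 0, 90 mm from the axle. Stops at -1.55 and 1.55.
- hub_top (a point): Top centre of the selector's hub (28 mm across, 13 mm above the deck), on the axle; x along the tab. The hub sits on a flat metal disc 72 mm across, top 7 mm above the deck. A sprung ball clicks the selector in: it takes about 3 to 4 N sideways on the tab to leave a click; past the middle between two clicks the ball pulls it on into the next, short of it back.
- tab_tip (a point): Middle of the outer end face of the selector's upright black tab, 44 mm from the axle, 20 mm above the deck (80 mm above the bench); x of this point points outwards along the tab. The tab stands on the disc along its radius, 18 to 44 mm from the axle, 9 mm thick, its top 35 mm above the deck.
- tank_wing: The wanted tank: clear upright pot 40 mm across with a black wing-nut cap (a bar 52 x 10 mm across the top, its top 56 mm above the deck). Fixed. Origin: centre of its underside, on the deck. It stands at one of the two outermost clicks; which one varies.
- tank_dome: Same pot with a smooth domed black cap, 53 mm high. Fixed; origin as for the other.
- tank_hex: Same pot with a hexagonal black cap, 53 mm high. Fixed; origin as for the other.
- tank_ring: Same pot with a flat round stepped black cap, 53 mm high. Fixed; origin as for the other.
- purge (a joint): Travel of the purge button in m: 0 up, 0.006 fully down; springs back. Fully down takes 5 N.
- purge_top (a point): Centre of the top of the round purge button, 26 mm across, on the deck's front left corner, at blaster x -34, y +88 mm; moves down with it.
- dish: Small clear dappen dish, 33 mm across, 27 mm high, loose on the deck's front right corner, mirrored to the button. Origin: underside centre. Leave alone.
- model_near: Plaster jaw model, 50 x 61 x 31 mm, loose on the bench to the left of the blaster. Leave alone.
- jar: Small wax jar with black lid, 42 mm across, 36 mm high, loose on the bench to the right of the blaster. Leave alone.
- model_far: Plaster jaw model, 50 x 61 x 31 mm, loose further left. Leave alone.
- spatula: Plaster spatula with wooden handle, 204 mm long, loose on the bench further left. Leave alone.
- polish_jar: White jar, 51 mm across, 46 mm high, loose on the bench at the far left. Leave alone.

How it is judged:
By the outcome, as a careful person would: the job done as asked, in the order asked, and still so for the second after the job is handed in, with the robot touching nothing.
It also fails if it takes over 64 s, if anything falls off the work surface, if the arm or the gripper's body presses on something with over 40 N, if the wrist force passes 120 N, or if a joint passes its speed limit or range.

ROBOT

A 6-joint arm with a two-finger parallel gripper is mounted at the origin on a cart in front of the work surface, level with it; the furniture and walls round the work are solid. World frame = base frame: x ahead of the robot, y to its left, z up, the work surface at z = 0. Lengths are in mm, angles in rad, forces in N, time in s.
With the tool pointing down it reaches from about 350 to 775 mm from the base axis. Payload 7.3 kg.
Tool frame: the origin (TCP) lies at the very end of the fingers, on their centre line; the grasp point (between the pads) lies 19 mm behind it; z points along the fingers, y is the line along which they close (so a half turn about z gives the same grasp; the last joint's range is limited). The gripper opens to 92 mm and grips with 3 to 60 N. Pads are 19 mm wide; open, the fingers measure 130 mm over their backs; the gripper's body (75 mm by 190 mm) begins 47 mm behind the grasp point.
Start: joints at [-1.435, 0.342, 1.524, -0, 1.275, -0.146], TCP at [146.017, -504.305, 226.741] pointing down, gripper open.
Joint ranges: [-2.53, 2.53], [-0.77, 2.02], [0.04, 2.7], [-1, 4.14], [0.28, 2.66], [-3.11, 3.11]. Speed limits (rad/s): [2.57, 2.57, 3.14, 3.14, 3.14, 3.14].

INTERFACE

Orientations are given as [roll, pitch, yaw] about the fixed x, y, z axes, in that order (R = Rz(yaw) Ry(pitch) Rx(roll)).
In Python, from plant import * gives the robot as it stands.
- The arm moves only by the tool arm_command, never from a script. Its arguments are lists of equal length, an entry for each row: "gripper": the finger opening in mm, from 0 to 91.8; "dp": the shift along the tool's x, y, z in units of 25 mm (1.0 is 25 mm), a list of three; "twist": the turn about the tool's z in units of 5 degrees (1.0 is 5 degrees). A call has exactly 5 rows; each row shifts and turns the commanded pose from where the row before left it, along the tool's axes as they then stand; what a row does not reach is not made up. A row lasts 1/8 s, in which the tool goes at most 62.5 mm and 10.7 degrees, less where a joint would pass 70% of its speed; a pose out of reach is approached as far as the arm can. A call is refused whole if a number of a shift passes 1 or a number of a turn 1, either way. A call with a gripper value outside its range is refused whole. The fingers move at their own pace and stop on an object; the grip force is fixed at half the most. Time passes only in rows, so rows that do not move let the fingers close, or fill a call up. It gives the time, the measured TCP pose, the force, the opening and the grip force at its end, in the units of the state.
- get_obs(): the state, without advancing time (a new reading comes with each control period).
- capture(name): name is "side" or "top"; returns the picture (420x560x3 uint8, red, green, blue); there is no depth.
- get_calibration(name): a dict with "mtx" (3x3 intrinsics, pixels), "position" and "attitude" of the camera in the world. Camera axes: x right, y down, z forward; pixel columns grow to the right and rows downward; lengths in mm; the calibration is good to about 2 mm. A picture is of the moment at which its call begins. get_calibration takes no time and is no camera call.
- close_job(): hands the job in; it is judged then, once.
The state is a dict: "time": time; "joint_positions": joint angles; "dq": joint speeds; "tau": joint torques, N m; "tool_pos": TCP position; "tcp_rot": TCP orientation; "contact_force": force on the tool from outside, world axes, zero at the start; "moment": the same for the moment, N m; "grip_width": finger opening in mm; "finger_force": force on a finger pad.
Only numpy, scipy, OpenCV 4.12 (cv2) and the standard library are available. Lean on these libraries where they do the work, as an engineer would, in place of code of your own. Each camera call takes 0.05 s, during which the arm holds its last target. There are 200 camera calls.

## Working session

There is one attempt and no reset: what is moved stays moved. The work goes in short steps, Python scripts to look and compute and a tool call to move; the robot and the scene stay as the last step left them, time stands still between calls to the robot, and variables do not carry over. Pictures are saved under pics/ and viewed, at most 10 in all, crops included, and the job is handed in when it is done.

Besides the shell and the picture viewer there is one more tool, called after "Call:" by a JSON object that holds its "name" and its "arguments", one argument or row to a line. arm_command: Moves the arm, as the interface text tells. Its arguments: {"type":"object","properties":{"gripper":{"type":"array"},"dp":{"type":"array"},"twist":{"type":"array"}},"required":["gripper","dp","twist"]}

```bash
mkdir -p pics; ls
python3 - <<'E'
from plant import *
import cv2
o=get_obs();print(o)
for n in("top","side"):
    print(n,get_calibration(n)); cv2.imwrite(f"pics/{n}0.png",capture(n)[:,:,::-1])
E
```

```text
pics
{'time': 0.0, 'joint_positions': array([-1.43502075e+00,  3.42733877e-01,  1.52501529e+00,  1.42886068e-05,
        1.27541864e+00, -1.45977635e-01]), 'dq': array([-2.95489071e-04,  1.05972473e-03, -1.57966548e-03,  7.88195482e-05,
       -5.47075190e-04,  6.40818362e-04]), 'tau': array([ 2.15792687e-03, -4.31243241e+01, -2.44216830e+01,  7.19082006e-02,
        5.59119531e-02, -1.11257125e-04]), 'tool_pos': array([ 145.95154366, -503.87530934,  226.03979053]), 'tcp_rot': array([-3.14003625e+00, -2.42638334e-04,  2.81748852e-01]), 'contact_force': array([-0.20118117, -0.07549847,  0.29227271]), 'moment': array([0.01789833, 0.00906136, 0.00013986]), 'finger_force': 0.0, 'grip_width': 91.68166010152079}
top {'mtx': array([[434.5179494 ,   0.        , 280.52427834],
       [  0.        , 434.5179494 , 210.99790522],
       [  0.        ,   0.        ,   1.        ]]), 'position': array([ 394.87855875,   48.77310894, 1035.68745349]), 'attitude': array([-3.05251769e+00,  1.11589260e-03, -1.58129317e+00])}
side {'mtx': array([[491.42171107,   0.        , 276.71386688],
       [  0.        , 491.42171107, 216.84239294],
       [  0.        ,   0.        ,   1.        ]]), 'position': array([ 542.43616587, -762.0220138 ,  831.1437375 ]), 'attitude': array([-2.31430103, -0.01002897,  0.08362232])}
```

View pics/top0.png

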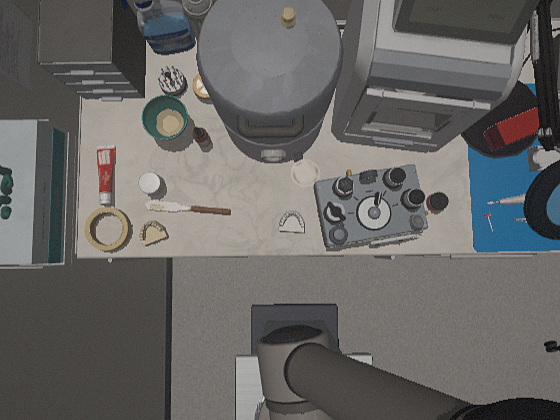

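View pics/side0.png

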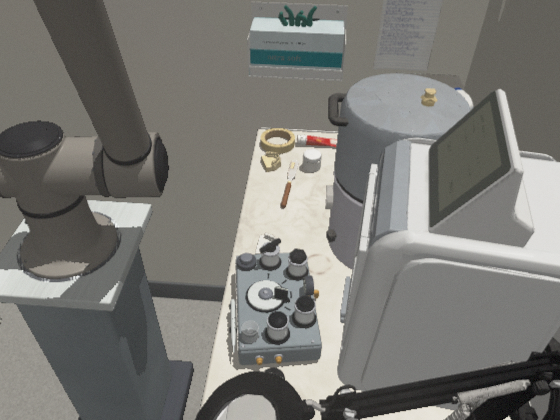

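The blaster is at about (372,205) in the top view and (275,305) in the side view. I'll zoom in on both.

Run:
```python
import cv2,numpy as np
a=cv2.imread("pics/top0.png")[155:255,305:455];b=cv2.imread("pics/side0.png")[230:370,225:335]
a=cv2.resize(a,None,fx=4,fy=4,interpolation=cv2.INTER_CUBIC)[:, :]
b=cv2.resize(b,None,fx=4,fy=4,interpolation=cv2.INTER_CUBIC)
cv2.imwrite("pics/a.png",a);cv2.imwrite("pics/b.png",b)
```

```text
(no output)
```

View pics/a.png

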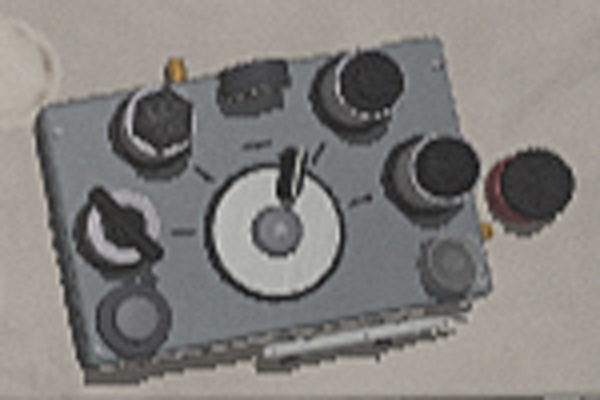

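View pics/b.png

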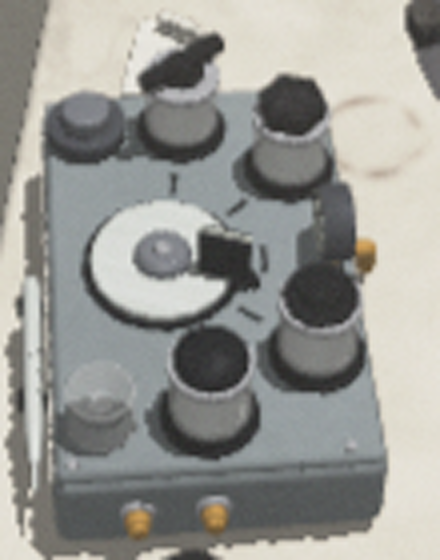

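Top crop: the wing-nut tank is on the left at (118,232), so it is the +1.396 click. The disc centre is at (276,232), the tab at about (293,175), and the button at (135,315). Next I'll turn these into positions.

```bash
cat > h.py <<'E'
from plant import *
import cv2,numpy as np
from scipy.spatial.transform import Rotation as R
def ray(n,u,v,z):
    c=get_calibration(n);d=R.from_euler('xyz',c['attitude']).apply(np.linalg.solve(c['mtx'],[u,v,1]));p=c['position']
    return p+d*(z-p[2])/d[2]
E
python3 - <<'E'
from h import *
def T(x,y,z): return ray("top",305+(x+.5)/4-.5,155+(y+.5)/4-.5,z)[:2].round(1)
def S(x,y,z): return ray("side",225+(x+.5)/4-.5,230+(y+.5)/4-.5,z)[:2].round(1)
# white disc by mask
for n,f,o,(x0,x1,y0,y1) in (("top",T,(305,155),(335,410,190,232)),("side",S,(225,230),(240,295,275,315))):
    im=cv2.imread(f"pics/{n}0.png");h=cv2.cvtColor(im,cv2.COLOR_BGR2HSV)
    m=np.zeros(im.shape[:2],np.uint8);m[y0:y1,x0:x1]=(h[y0:y1,x0:x1,2]>150)*255
    cs,_=cv2.findContours(m,cv2.RETR_EXTERNAL,cv2.CHAIN_APPROX_NONE);c=max(cs,key=cv2.contourArea)
    e=cv2.fitEllipse(cv2.convexHull(c));print(n,"disc",e,ray(n,*e[0],67)[:2].round(1))
print("hub T",T(279,230,73),"S",S(165,247,73))
print("button T",T(134,313,70),"S",S(83,112,70))
print("dish T z87",T(449,262,87))
print("corners deck z60 T: FL",T(90,365,60),"BL",T(40,110,60),"FR",T(490,293,60),"BR",T(438,38,60))
print("S: BL",S(218,92,60),"FL",S(48,105,60),"FR",S(58,490,60),"BR",S(385,465,60))
print("wing cap z116 T",T(122,222,116),"S",S(182,62,116))
print("marks T",[T(*p,60) for p in((184,232),(203,172),(257,145),(319,154),(361,200))])
print("marks S",[S(*p,60) for p in((174,184),(236,207),(262,258),(250,313))])
print("tab top z95: T in/out",T(291,180,95),T(293,150,95),"S in/out",S(200,230,95),S(252,240,95))
E
```

```text
top disc ((373.60491943359375, 212.3551483154297), (30.152315139770508, 31.268850326538086), 108.44631958007812) [ 476.1 -159.2]
side disc ((263.44500732421875, 295.3975524902344), (53.06011199951172, 69.24642944335938), 93.91820526123047) [ 473.8 -162. ]
hub T [ 476.1 -159.7] S [ 478.  -156.4]
button T [431.  -78.5] S [426.  -68.6]
dish T z87 [ 456.4 -249. ]
corners deck z60 T: FL [402.6 -54.5] BL [546.9 -29.1] FR [ 440.5 -279.9] BR [ 585.9 -256.2]
S: BL [494.7 -38.3] FL [405.3 -56.2] FR [ 443.1 -287. ] BR [ 588.2 -261.1]
wing cap z116 T [477.7 -67.1] S [478.4 -71.9]
marks T [array([ 476.7, -109. ]), array([ 510.6, -120.5]), array([ 525.6, -151.5]), array([ 520.1, -186.4]), array([ 493.7, -209.2])]
marks S [array([ 477.4, -104.8]), array([ 510.2, -117.1]), array([ 525.4, -148.5]), array([ 521.8, -182.4])]
tab top z95: T in/out [ 501.5 -162.3] [ 518.  -163.8] S in/out [ 495.6 -162.2] [ 520.8 -165.9]
```

Run:
```python
from h import *
for u,v in((332,145),(450,165),(360,90),(272,160),(310,148)):
    print("top",u,v,[ray("top",u,v,z)[:2].round() .tolist() for z in(0,150,300)])
for u,v in((345,375),(345,290),(372,160),(345,255)):
    print("side",u,v,[ray("side",u,v,z)[:2].round() .tolist() for z in(0,150,300)])
b=cv2.imread("pics/top0.png");s=cv2.imread("pics/side0.png")
g=lambda i:cv2.cvtColor(i,cv2.COLOR_BGR2GRAY)
print(g(b)[188:214,372:386]);print(g(s)[284:306,270:292])
```

```text
top 332 145 [[647.0, -78.0], [610.0, -59.0], [574.0, -41.0]]
top 450 165 [[595.0, -361.0], [566.0, -302.0], [537.0, -243.0]]
top 360 90 [[783.0, -149.0], [727.0, -120.0], [671.0, -92.0]]
top 272 160 [[611.0, 68.0], [580.0, 65.0], [549.0, 63.0]]
top 310 148 [[640.0, -24.0], [604.0, -14.0], [569.0, -3.0]]
side 345 375 [[637.0, -280.0], [620.0, -367.0], [603.0, -454.0]]
side 345 290 [[641.0, -79.0], [623.0, -202.0], [606.0, -325.0]]
side 372 160 [[727.0, 405.0], [694.0, 195.0], [661.0, -16.0]]
side 345 255 [[643.0, 25.0], [625.0, -117.0], [607.0, -259.0]]
[[119 123 124 124 119 122 120 124 121 122 123 124 122 124]
 [114 122 122 122 123 126 120 125 123 121 124 121 125 125]
 [ 79 124 122 121 125 123 125 123 123 124 121 124 127  99]
 [ 96 126 122 126 110  97 101 118 141 118 122 130 118  45]
 [127 126 128 112  67  45  56  99 154  99 125 130  79  58]
 [123 124  98  68  47  46  31  98 153  49 129 105  52 106]
 [124 130  98  37  39  37  40 150 117  43 130  52  85 129]
 [ 97  96 101  40  43  41  38 172  63  54 131  50 109 126]
 [ 51  58  59  38  42  35  46 184  51  86 133  96 123 127]
 [145 149 
[... 2340 characters left out ...]
4  49  49  48  48  48  48  52
   69 127 135 139]
 [200 217 203 195 195 195 130 104  99  97  87  80  62  50  51  45  44  52
   53  89 146 157]
 [218 221 219 221 221 220 200 195 196 192 188 129  76  49  51  49  54  52
   49  57 145 157]
 [218 219 217 218 216 220 216 219 219 219 220 140  69  44  53  58  51  48
   56  54 144 158]
 [219 216 219 216 218 218 218 217 218 217 205 115  54  47  66  75  65 122
   93 126 149 155]
 [220 219 218 216 218 216 220 217 219 204 147  78  52  80 128 137 134 151
  142 156 160 157]
 [218 218 219 218 220 219 218 218 204 149  82  52  56 127 154 155 157 155
  157 157 157 159]
 [222 220 217 217 217 218 207 181 140  85  50  54  98 146 156 156 156 158
  154 155 159 158]]
```

Run:
```python
from h import *
c=np.array([475.5,-160]);
for n,p in(("top",((378.2,203),(380.2,192))),("side",((276.5,287),(287,289.5)))):
    q=[ray(n,*x,95)[:2] for x in p];d=q[1]-q[0]
    print(n,[x.round(1) for x in q],np.degrees(np.arctan2(d[1],d[0])).round(1),[np.degrees(np.arctan2(*(x-c)[::-1])).round(1) for x in q])
q=[ray("side",276,298,67)[:2],ray("side",288.5,302,67)[:2]]; print("base -y side",q)
print("base +y side top",ray("top",374.3,202,67),ray("top",375,193,67))
```

```text
top [array([ 494.1, -163.8]), array([ 518.2, -168.9])] -12.0 [np.float64(-11.6), np.float64(-11.8)]
side [array([ 499.1, -161.5]), array([ 519.6, -165.8])] -11.7 [np.float64(-3.7), np.float64(-7.4)]
base -y side [array([ 498.77989109, -166.06576332]), array([ 523.67080908, -173.51044828])]
base +y side top [ 499.42311452 -161.48304197   67.        ] [ 519.732989   -163.65839321   67.        ]
```

Call:
{"name": "arm_command", "arguments": {
  "gripper": [34,34,34,34,34],
  "dp": [
    [1,-0.63,0],
    [1,-0.63,0],
    [1,-0.63,0],
    [1,-0.63,0],
    [1,-0.63,0]
  ],
  "twist": [0,0,0,0,0]
}}

```text
time: 0.72
tool_pos: [244.7, -392.9, 226.4]
tcp_rot: [-3.141, 0.0, 0.282]
contact_force: [-0.8, -0.3, -0.6]
grip_width: 46.6
finger_force: 0.0
```

Call:
{"name": "arm_command", "arguments": {
  "gripper": [34,34,34,34,34],
  "dp": [
    [1,-0.63,0],
    [1,-0.63,0],
    [1,-0.63,0],
    [1,-0.63,0],
    [1,-0.63,0]
  ],
  "twist": [0,0,0,0,0]
}}

```text
time: 1.35
tool_pos: [342.8, -282.5, 226.4]
tcp_rot: [-3.141, 0.0, 0.282]
contact_force: [-0.1, 0.2, 0.2]
grip_width: 34.1
finger_force: 0.0
```

Call:
{"name": "arm_command", "arguments": {
  "gripper": [34,34,34,34,34],
  "dp": [
    [1,-0.6,0],
    [1,-0.6,0],
    [1,-0.6,0],
    [0.5,0,0],
    [0,0,0]
  ],
  "twist": [1,1,1,1,1]
}}

```text
time: 1.98
tool_pos: [420.2, -224.2, 226.3]
tcp_rot: [-3.141, 0.001, -0.156]
contact_force: [-0.2, -1.2, 0.4]
grip_width: 33.7
finger_force: 0.0
```

Call:
{"name": "arm_command", "arguments": {
  "gripper": [34,34,34,34,34],
  "dp": [
    [0.8,-0.7,0],
    [0.8,-0.7,0],
    [0.8,-0.7,0],
    [0.8,-0.74,0.5],
    [0,0,0.5]
  ],
  "twist": [0.2,0,0,0,0]
}}

```text
time: 2.6
tool_pos: [511.0, -167.1, 200.7]
tcp_rot: [-3.141, 0.001, -0.17]
contact_force: [0.2, -0.3, 0.2]
grip_width: 33.9
finger_force: 0.0
```

Call:
{"name": "arm_command", "arguments": {
  "gripper": [34,34,34,34,34],
  "dp": [
    [0,0,0.8],
    [0,0,0.8],
    [0,0,0.8],
    [0,0,0.5],
    [0,0,0]
  ],
  "twist": [0,0,0,0,0]
}}

```text
time: 3.22
tool_pos: [509.4, -168.2, 128.3]
tcp_rot: [-3.141, 0.002, -0.172]
contact_force: [0.5, -0.5, -0.0]
grip_width: 33.8
finger_force: 0.0
```

Run:
```python
from h import *
o=get_obs();print(o['tool_pos'],o['tcp_rot'])
a=cv2.resize(capture("top")[150:250,300:450],None,fx=3.4,fy=3.4,interpolation=2);b=cv2.resize(capture("side")[215:365,215:345],None,fx=3.4,fy=3.4,interpolation=2)
h=max(a.shape[0],b.shape[0]);w=np.zeros((h,a.shape[1]+b.shape[1],3),np.uint8)[:, :]
w[:a.shape[0],:a.shape[1]]=a;w[:b.shape[0],a.shape[1]:]=b
w=cv2.resize(w,(800,int(h*800/w.shape[1])));cv2.imwrite("pics/c.png",w[:,:,::-1])
```

```text
[ 509.35761435 -168.17982969  128.34242483] [-3.14117933e+00  2.22571263e-03 -1.72378252e-01]
```

View pics/c.png

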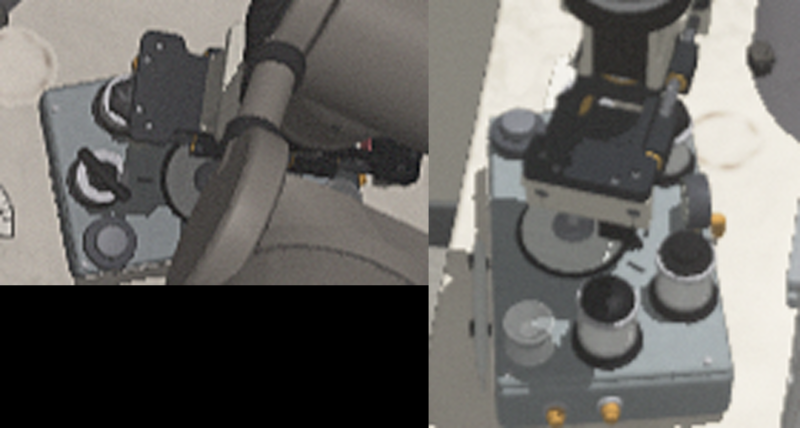

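The side view shows the gripper body over the disc, with the tab end visible at (620,235) between the expected finger positions. All is clear, so I'll descend astride the tab.

Call:
{"name": "arm_command", "arguments": {
  "gripper": [34,34,34,34,34],
  "dp": [
    [0,-0.08,0.4],
    [0,0,0.4],
    [0,0,0.4],
    [0,0,0.4],
    [0,0,0.4]
  ],
  "twist": [0,0,0,0,0]
}}

```text
time: 3.95
tool_pos: [510.6, -166.1, 78.4]
tcp_rot: [3.142, 0.0, -0.172]
contact_force: [0.3, 0.0, 0.5]
grip_width: 33.9
finger_force: 0.0
```

Call:
{"name": "arm_command", "arguments": {
  "gripper": [22,22,22,22,22],
  "dp": [
    [0,0,0],
    [0,-0.12,0],
    [0,-0.12,0],
    [0,-0.12,0],
    [0,-0.12,0]
  ],
  "twist": [0,-1,-1,-1,-1]
}}

```text
time: 4.58
tool_pos: [511.4, -154.2, 79.6]
tcp_rot: [3.141, -0.001, 0.18]
contact_force: [0.8, -0.1, 0.7]
grip_width: 21.8
finger_force: 0.0
```

```bash
cat >> h.py <<'E'
def rel():
    o=get_obs();d=o['tool_pos'][:2]-[475.5,-159.7]
    print("r",np.hypot(*d).round(1),"ang",np.degrees(np.arctan2(d[1],d[0])).round(1),"yaw",np.degrees(o['tcp_rot'][2]).round(1),"z",o['tool_pos'][2].round(1),"F",o['contact_force'].round(1),"M",o['moment'].round(2),o['grip_width'].round(1),o['finger_force'])
E
python3 -c "
from h import *
rel()"
```

```text
Traceback (most recent call last):
  File "h.py", line 9, in rel
    print("r",np.hypot(*d).round(1),"ang",np.degrees(np.arctan2(d[1],d[0])).round(1),"yaw",np.degrees(o['tcp_rot'][2]).round(1),"z",o['tool_pos'][2].round(1),"F",o['contact_force'].round(1),"M",o['moment'].round(2),o['grip_width'].round(1),o['finger_force'])
                                                                                                                                                                                                                       ^^^^^^^^^^^^^^^^^^^^^
AttributeError: 'float' object has no attribute 'round'
```

Call:
{"name": "arm_command", "arguments": {
  "gripper": [22,22,22,22,22],
  "dp": [
    [-0.02,-0.13,0],
    [-0.02,-0.13,0],
    [-0.02,-0.13,0],
    [-0.02,-0.13,0],
    [-0.02,-0.13,0]
  ],
  "twist": [-1,-1,-1,-1,-1]
}}

```text
time: 5.2
tool_pos: [504.3, -140.4, 79.9]
tcp_rot: [3.139, -0.001, 0.616]
contact_force: [1.4, -0.9, -0.5]
grip_width: 22.4
finger_force: 0.6
```

Call:
{"name": "arm_command", "arguments": {
  "gripper": [22,22,22,22,22],
  "dp": [
    [-0.01,-0.12,0],
    [-0.01,-0.12,0],
    [-0.01,-0.12,0],
    [-0.01,-0.12,0],
    [0,0,0]
  ],
  "twist": [-1,-1,-1,-1,0]
}}

```text
time: 5.82
tool_pos: [494.6, -131.8, 79.5]
tcp_rot: [3.141, -0.0, 0.962]
contact_force: [-0.4, -0.3, 1.3]
grip_width: 22.0
finger_force: 0.0
```

```bash
sed -i "s/o\['grip_width'\].round(1)/o['grip_width']/" h.py
python3 -c "
from h import *
rel()
a=cv2.resize(capture('top')[150:250,300:450],None,fx=2.6,fy=2.6,interpolation=2);b=cv2.resize(capture('side')[215:365,215:345],None,fx=3,fy=3,interpolation=2)
w=np.zeros((450,780,3),np.uint8);w[:260,:390]=a;w[:,390:]=b
cv2.imwrite('pics/d.png',w[:,:,::-1])"
```

```text
r 33.8 ang 55.6 yaw 55.1 z 79.5 F [-0.4 -0.3  1.3] M [-0.05 -0.07  0.06] 22.036098890289754 0.0
```

View pics/d.png

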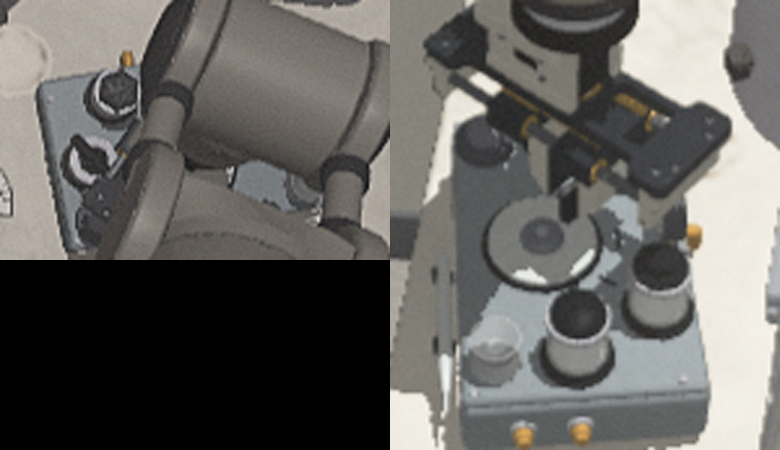

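The side view shows the tab at (568,200) between the fingers and following them, now near the +40° click. I'll continue.

Call:
{"name": "arm_command", "arguments": {
  "gripper": [22,22,22,22,22],
  "dp": [
    [0,-0.12,0],
    [0,-0.12,0],
    [0,-0.12,0],
    [0,-0.12,0],
    [0,-0.12,0]
  ],
  "twist": [-1,-1,-1,-1,-1]
}}

```text
time: 6.55
tool_pos: [481.2, -125.8, 79.4]
tcp_rot: [3.141, 0.0, 1.4]
contact_force: [0.0, 0.1, -0.2]
grip_width: 22.2
finger_force: 0.0
```

Call:
{"name": "arm_command", "arguments": {
  "gripper": [22,22,22,22,22],
  "dp": [
    [0,-0.12,0],
    [0,-0.12,0],
    [0,-0.12,0],
    [0,0,0],
    [0,0,0]
  ],
  "twist": [-1,-1,-1,0,0]
}}

```text
time: 7.18
tool_pos: [472.3, -124.9, 79.3]
tcp_rot: [3.141, 0.0, 1.658]
contact_force: [0.3, -0.0, -0.2]
grip_width: 21.9
finger_force: 0.0
```

```bash
python3 -c "
from h import *
rel()
b=cv2.resize(capture('side')[215:365,215:345],None,fx=4,fy=4,interpolation=2)
cv2.imwrite('pics/e.png',b[:,:,::-1])"
```

```text
r 35.0 ang 95.3 yaw 95.0 z 79.3 F [ 0.3 -0.  -0.2] M [-0.02 -0.12 -0.02] 21.892265761098873 0.0
```

View pics/e.png

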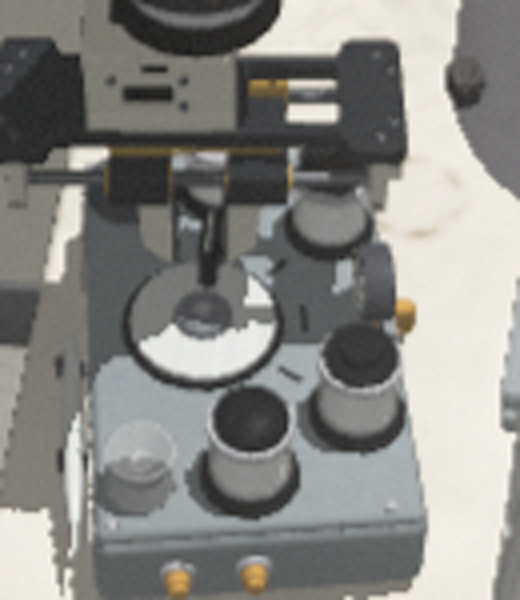

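The tab at (208,250) points at the wing tank and carries no force. I'll lift clear, then turn and close.

Call:
{"name": "arm_command", "arguments": {
  "gripper": [22,22,22,22,22],
  "dp": [
    [0,0.06,0],
    [0,0,-0.6],
    [0,0,-0.8],
    [0,0,-0.8],
    [0,0,-0.8]
  ],
  "twist": [0,0,0,0,0]
}}

```text
time: 7.85
tool_pos: [473.6, -124.6, 154.9]
tcp_rot: [3.142, 0.0, 1.66]
contact_force: [0.1, 0.5, -0.1]
grip_width: 21.7
finger_force: 0.0
```

Call:
{"name": "arm_command", "arguments": {
  "gripper": [0,0,0,0,0],
  "dp": [
    [0,0,-0.4],
    [0,0,0],
    [0,0,0],
    [0,0,0],
    [0,0,0]
  ],
  "twist": [1,1,1,1,1]
}}

```text
time: 8.48
tool_pos: [473.6, -124.6, 164.2]
tcp_rot: [3.141, 0.0, 1.221]
contact_force: [0.2, 0.4, 0.4]
grip_width: 0.3
finger_force: 0.0
```

Call:
{"name": "arm_command", "arguments": {
  "gripper": [0,0,0,0,0],
  "dp": [
    [0,0,0],
    [0,0,0],
    [0,0,0],
    [0,0,0],
    [0,0,0]
  ],
  "twist": [1,1,1,1,1]
}}

```text
time: 9.1
tool_pos: [473.6, -124.6, 164.2]
tcp_rot: [3.142, 0.0, 0.784]
contact_force: [0.7, 0.1, -0.9]
grip_width: 0.5
finger_force: 0.0
```

Call:
{"name": "arm_command", "arguments": {
  "gripper": [0,0,0,0,0],
  "dp": [
    [0,0,0],
    [0,0,0],
    [0,0,0],
    [0,0,0],
    [0,0,0]
  ],
  "twist": [1,1,1,1,1]
}}

```text
time: 9.72
tool_pos: [473.6, -124.6, 164.2]
tcp_rot: [3.142, -0.0, 0.348]
contact_force: [-0.4, -0.4, -0.5]
grip_width: 0.2
finger_force: 0.0
```

Call:
{"name": "arm_command", "arguments": {
  "gripper": [0,0,0,0,0],
  "dp": [
    [0,0,0],
    [0,0,0],
    [-0.5,-0.72,0],
    [-0.5,-0.72,0],
    [-0.5,-0.72,0]
  ],
  "twist": [1,1,0,0,0]
}}

```text
time: 10.35
tool_pos: [426.7, -77.7, 164.2]
tcp_rot: [3.141, -0.0, 0.176]
contact_force: [-0.3, -0.3, 0.9]
grip_width: 0.4
finger_force: 0.0
```

```bash
python3 -c "
from h import *
rel();print(get_obs()['tool_pos'])
a=cv2.resize(capture('top')[150:250,300:450],None,fx=2.6,fy=2.6,interpolation=2);b=cv2.resize(capture('side')[215:365,215:345],None,fx=3,fy=3,interpolation=2)
w=np.zeros((450,780,3),np.uint8);w[:260,:390]=a;w[:,390:]=b
cv2.imwrite('pics/f.png',w[:,:,::-1])"
```

```text
r 95.5 ang 120.8 yaw 10.1 z 164.2 F [-0.3 -0.3  0.9] M [ 0.01  0.06 -0.02] 0.38988362313473407 0.0
[426.65778245 -77.65333461 164.18806612]
```

View pics/f.png

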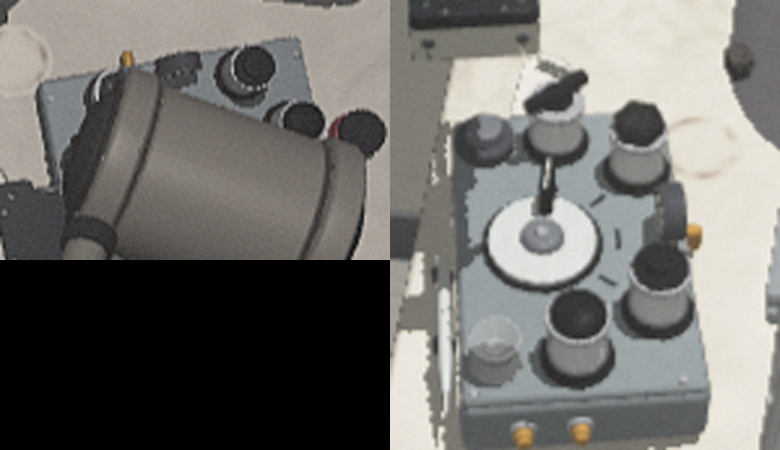

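Side view: the tab at (547,180) points at the wing tank, and the selector stands free. I'll check its angle and the button's height and position.

```bash
python3 -c "
from h import *
s=lambda x,y:(215+(x-390+.5)/3-.5,215+(y+.5)/3-.5)
q=[ray('side',*s(*p),95)[:2] for p in((546,190),(549,160))];d=q[1]-q[0];print('tab',q,np.degrees(np.arctan2(d[1],d[0]))-9.5)
for z in(70,75,80,85): print(z,ray('side',*s(487,131),z).round(1),ray('top',305+134.5/4-.5,155+313.5/4-.5,z).round(1))
"
```

```text
tab [array([ 478.13562941, -140.92284743]), array([ 477.56661161, -115.00150328])] 81.75753829309777
70 [429.7 -70.3  70. ] [431.  -78.5  70. ]
75 [430.4 -74.8  75. ] [430.8 -77.8  75. ]
80 [431.1 -79.4  80. ] [430.6 -77.1  80. ]
85 [431.9 -83.9  85. ] [430.4 -76.5  85. ]
```

The selector is at about 80°, in the wanted click. The button top is at about (430,-77.5, z 78). I'll descend.

Call:
{"name": "arm_command", "arguments": {
  "gripper": [0,0,0,0,0],
  "dp": [
    [0.1,0,0.6],
    [0,0,0.8],
    [0,0,0.8],
    [0,0,0.6],
    [0,0,0]
  ],
  "twist": [0,0,0,0,0]
}}

```text
time: 11.08
tool_pos: [429.5, -77.9, 93.4]
tcp_rot: [-3.141, 0.002, 0.177]
contact_force: [-0.1, 0.1, 0.1]
grip_width: 0.2
finger_force: 0.0
```

Call:
{"name": "arm_command", "arguments": {
  "gripper": [0,0,0,0,0],
  "dp": [
    [0,0,0.08],
    [0,0,0.08],
    [0,0,0.08],
    [0,0,0.08],
    [0,0,0.08]
  ],
  "twist": [0,0,0,0,0]
}}

```text
time: 11.7
tool_pos: [429.5, -77.7, 84.1]
tcp_rot: [3.141, -0.0, 0.177]
contact_force: [-0.1, -0.1, 0.0]
grip_width: 0.4
finger_force: 0.0
```

Call:
{"name": "arm_command", "arguments": {
  "gripper": [0,0,0,0,0],
  "dp": [
    [0,0,0.06],
    [0,0,0.06],
    [0,0,0.06],
    [0,0,0.06],
    [0,0,0.06]
  ],
  "twist": [0,0,0,0,0]
}}

```text
time: 12.32
tool_pos: [429.5, -77.6, 76.8]
tcp_rot: [3.141, -0.0, 0.177]
contact_force: [-0.9, 0.0, 3.7]
grip_width: 0.5
finger_force: 2.3
```

Call:
{"name": "arm_command", "arguments": {
  "gripper": [0,0,0,0,0],
  "dp": [
    [0,0,0.03],
    [0,0,0.03],
    [0,0,0.03],
    [0,0,0],
    [0,0,0]
  ],
  "twist": [0,0,0,0,0]
}}

```text
time: 12.95
tool_pos: [429.6, -77.7, 75.9]
tcp_rot: [3.141, -0.001, 0.177]
contact_force: [-5.6, 1.9, 21.0]
grip_width: 0.2
finger_force: 10.9
```

Call:
{"name": "arm_command", "arguments": {
  "gripper": [0,0,0,0,0],
  "dp": [
    [0,0,-0.02],
    [0,0,0],
    [0,0,0],
    [0,0,0],
    [0,0,0]
  ],
  "twist": [0,0,0,0,0]
}}

```text
time: 13.58
tool_pos: [429.6, -77.7, 76.0]
tcp_rot: [3.141, -0.001, 0.177]
contact_force: [-4.4, 0.9, 16.6]
grip_width: 0.5
finger_force: 8.4
```

Call:
{"name": "arm_command", "arguments": {
  "gripper": [0,0,0,0,0],
  "dp": [
    [0,0,0],
    [0,0,0],
    [0,0,0],
    [0,0,0],
    [0,0,0]
  ],
  "twist": [0,0,0,0,0]
}}

```text
time: 14.2
tool_pos: [429.6, -77.7, 76.0]
tcp_rot: [3.141, -0.001, 0.177]
contact_force: [-5.8, 1.5, 16.5]
grip_width: 0.5
finger_force: 8.4
```

Call:
{"name": "arm_command", "arguments": {
  "gripper": [0,0,0,0,0],
  "dp": [
    [0,0,0],
    [0,0,0],
    [0,0,0],
    [0,0,0],
    [0,0,0]
  ],
  "twist": [0,0,0,0,0]
}}

```text
time: 14.82
tool_pos: [429.6, -77.7, 76.0]
tcp_rot: [3.141, -0.001, 0.177]
contact_force: [-5.0, 1.5, 16.2]
grip_width: 0.2
finger_force: 8.4
```

Call:
{"name": "arm_command", "arguments": {
  "gripper": [0,0,0,0,0],
  "dp": [
    [0,0,0],
    [0,0,0],
    [0,0,0],
    [0,0,0],
    [0,0,0]
  ],
  "twist": [0,0,0,0,0]
}}

```text
time: 15.45
tool_pos: [429.6, -77.7, 76.0]
tcp_rot: [3.141, -0.001, 0.177]
contact_force: [-4.7, 1.5, 17.6]
grip_width: 0.6
finger_force: 8.4
```

```bash
python3 -c "
from h import *
rel()
b=cv2.resize(capture('side')[215:305,215:305],None,fx=6,fy=6,interpolation=2)
cv2.imwrite('pics/g.png',b[:,:,::-1])"
```

```text
r 94.0 ang 119.2 yaw 10.2 z 76.0 F [-4.7  1.5 17.6] M [ 0.21  0.86 -0.  ] 0.5507058997259695 8.355975430458784
```

View pics/g.png

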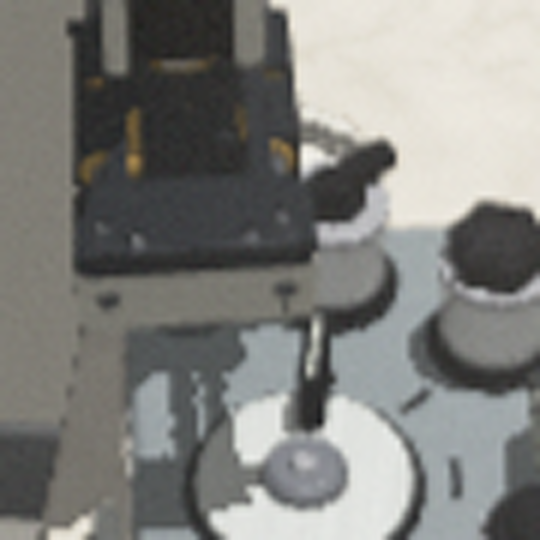

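The gripper sits on the button, which is held at its end stop for over 2.5 s, and the tab is still at the wing tank. I'll release and move clear.

Call:
{"name": "arm_command", "arguments": {
  "gripper": [0,0,0,0,0],
  "dp": [
    [0,0,-0.1],
    [0,0,-0.2],
    [0,0,-0.4],
    [0,0,-0.8],
    [0,0,-0.8]
  ],
  "twist": [0,0,0,0,0]
}}

```text
time: 16.12
tool_pos: [429.5, -77.7, 133.2]
tcp_rot: [-3.142, 0.0, 0.177]
contact_force: [0.3, -0.1, 0.4]
grip_width: 0.9
finger_force: 0.0
```

Call:
{"name": "arm_command", "arguments": {
  "gripper": [0,0,0,0,0],
  "dp": [
    [0,0,-1],
    [0,0,-0.8],
    [0,-0.8,0],
    [0,-0.8,0],
    [0,0,0]
  ],
  "twist": [0,0,0,0,0]
}}

```text
time: 16.75
tool_pos: [422.2, -37.6, 177.8]
tcp_rot: [3.142, -0.0, 0.179]
contact_force: [1.0, 0.2, -0.5]
grip_width: 0.5
finger_force: 0.0
```

```bash
python3 -c "
from h import *
rel()
a=capture('side');cv2.imwrite('pics/h.png',cv2.resize(a[215:365,215:345],None,fx=4,fy=4,interpolation=2)[:,:,::-1])"
```

```text
r 133.3 ang 113.6 yaw 10.2 z 177.8 F [ 1.   0.2 -0.5] M [-0.03  0.   -0.01] 0.45336864122536463 0.0
```

View pics/h.png

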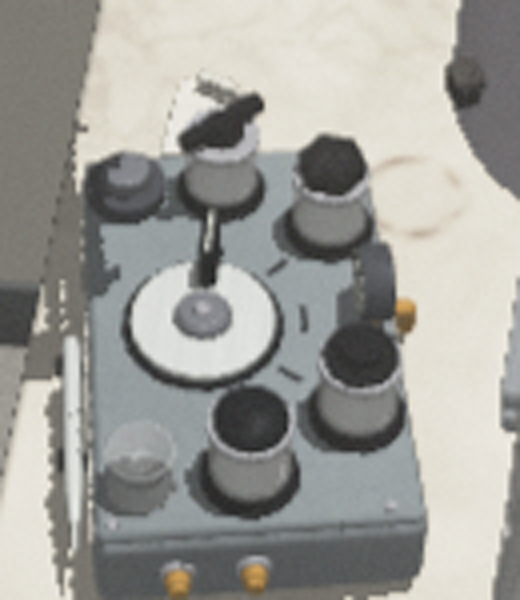

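The tab at (210,240) points at the wing tank. The button at (125,180) is up again and nothing else has moved.

```bash
python3 -c "
from plant import *
print(close_job())"
```

```text
the job is handed in; nothing more can be done
None
```

The selector rests in the wing-nut tank's click, the purge button was pressed to its end stop for over two seconds and released, and the job is handed in; the last camera view showed nothing else on the blaster moved.

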